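# Hang the test gauge on the sprung hook inside the bench cabinet

### The job

Take the standing test gauge by its grip, lower it upright through the narrow opening in the cabinet's top and hang its window on the hook inside, without touching the opening's frame and leaving the other things on the bench alone. Feel for where the hook is, seat it in the middle notch of the window and press the gauge down on it with about 12 N for about a second (never over 20 N on the hook), then let go, so that the gauge hangs freely, upright and still.

Things in the scene. Friction and masses are not known exactly. Their poses are not given: they have to be found in the camera images.
- gauge_grip (a point): Centre of the rubber grip (16 in x, 22 in y, 54 mm tall) on top of the loose test gauge, 172 mm above its underside. x goes through the gauge's thickness, y across its width, z up. The gauge is the same from both sides: hanging it half a turn round makes no difference. Seated on the hook, this point is 100 mm above the axis of the hook's peg.
- gauge: The test gauge, standing upright; origin: centre of its underside. Black box with a dial 30 (x) x 52 (y) x 32 mm high; on it a steel hanger bracket, 5 mm thick in x, 52 mm wide, up to 85 mm height; stem 8 x 14 mm at 85 to 145 mm; grip at 145 to 199 mm. About 0.36 kg, centre of mass low and on its axis.
- gauge_seat (a point): Where the axis of the hook's peg lies in the hanger bracket when seated: 72 mm above the gauge's underside. The window through the bracket (along x) is 40 mm wide, from 32 to 71 mm height; in the middle of its top edge is an upside-down V notch, about 14 mm wide, 7 mm deep, 45 degree sides, in which the peg seats.
- cabinet: Low blue steel bench cabinet, 220 (x) x 240 (y) x 142 mm tall, fixed, hollow; origin: centre of its underside on the bench; x points away from the robot side, z up. Floor 4 mm thick, inner side walls at y = +-116 mm, front wall's inside at x = -106 mm, far side mostly open.
- frame: The cabinet's steel top plate (the frame), 3 mm thick, with one rectangular opening 85 (x) x 80 (y) mm. Origin: centre of the opening, on the top face, 142 mm above the bench; axes as the cabinet's. The hook is under the opening's +x half.
- rail: Rail with the hook, axes as the frame's. Peg 8 mm thick, pointing to -x. Origin: MIDDLE of the peg's possible places, where the bracket should hang: 28.5 mm to +x of the frame's origin, 50 mm below its top. The hook is set up to 11 mm off it in y and 6 mm in z; this is NOT measured (find by touch or sight). Tip 20 mm to -x of origin, turned up to 12 mm over the peg's axis; holder from 21 mm to +x.
- rail_mid (a point): Same point as the rail's origin. The hook's setting holds against the forces allowed here, but the hook itself is sprung: it gives 1 mm per 5 N downwards and 1 mm per 1.5 N sideways, and comes back. It may be touched gently from any side with the gauge.
- meter: Bystander: yellow multimeter lying flat, 160 x 80 x 40 mm; origin at its underside.
- mug: Bystander: white mug, 80 mm across, 90 mm tall; origin at its underside.
- driver: Bystander: screwdriver lying flat, 200 mm long; origin at its underside.
- spanner: Bystander: spanner lying flat, 170 mm long; origin at its underside.
- adapter: Bystander: small black plug adapter, 60 x 50 x 22 mm; origin at its underside.
- can: Bystander: spray can, 60 mm across, 130 mm tall; origin at its underside.
Not all that is in view belongs to the job. Of the things that look like the gauge, the smallest one is meant.

How it is judged:
By the outcome, as a careful person would: the job done as asked, in the order asked, and still so for the second after the job is handed in, with the robot touching nothing.
It also fails if it takes over 62 s, if anything falls off the work surface, if the arm or the gripper's body presses on something with over 40 N, if the wrist force passes 120 N, or if a joint passes its speed limit or range.

### The arm

A 6-joint arm with a two-finger parallel gripper is mounted at the origin on the work surface. World frame = base frame: x ahead of the robot, y to its left, z up, the work surface at z = 0. Lengths are in mm, angles in degrees, forces in N, time in s.
With the tool pointing down it reaches from about 300 to 850 mm from the base axis. Payload 4.2 kg.
Tool frame: the origin (TCP) lies on the front face of the gripper's body, between the roots of the fingers; the fingertips stand 78 mm ahead of it and the grasp point (between the pads) lies 60 mm ahead of it; x points along the fingers, y is the direction in which the jaws open and shut, and the axes are right-handed (so a half turn about x gives the same grasp; the last joint's range is limited). The gripper opens to 91 mm and grips with 3 to 60 N. Pads are 32 mm wide; open, the fingers measure 118 mm over their backs; the gripper's body (76 mm by 178 mm) begins 60 mm behind the grasp point.
Start: joints at [-69.844, 18.312, 89.639, -0, 72.044, -1.146], TCP at [208.895, -535.722, 292.276] pointing down, gripper open.
Joint ranges: [-177.97, 177.97], [-48.28, 115.42], [12.27, 149.76], [-77.06, 257.06], [2.81, 150.46], [-146.56, 146.56]. Speed limits (degrees/s): [147.25, 147.25, 180, 180, 180, 180].

### API

Orientations are given as [roll, pitch, yaw] about the fixed x, y, z axes, in that order (R = Rz(yaw) Ry(pitch) Rx(roll)).
In Python, from workcell import status, viewer, env gives the robot as it stands. The module is installed in compiled form; this text tells all that it offers.
- The arm moves only by the tool move_arm, never from a script. Its argument "moves" is a list of rows, each a list of 3 entries, a list of its own where there are three numbers: the shift along the tool's x, y, z in cm, then the turn about the tool's x in rad, then the gripper's target within -1 to 1 (fully open at 1, half-way at 0, shut at -1). A call has 1 to 20 rows; each row is the pose to reach, as a shift and turn from the pose commanded when the call began, along the tool's axes at that moment; what a row does not reach only later rows make up. A row lasts 1/8 s, in which the tool goes at most 62.5 mm and 10.7 degrees, less where a joint would pass 70% of its speed; a pose out of reach is approached as far as the arm can. A call with a gripper value outside its range is refused whole. The fingers move at their own pace and stop on an object; "force" is the grip in N (left out, the last holds). Time passes only in rows, so rows that repeat a pose let the fingers close. It gives the time, the measured TCP pose, the force and the opening at its end, in the units of the state.
- status.state(): the state, without advancing time (a new reading comes with each control period).
- viewer.grab_frame(name): name is "scene" or "side" or "wrist"; returns the picture (480x640x3 uint8, red, green, blue); there is no depth.
- viewer.get_calibration(name): a dict with "camera_matrix" (3x3 intrinsics, pixels), "eye" and "rotation" of the camera in the world. Camera axes: x right, y down, z forward; pixel columns grow to the right and rows downward; lengths in mm; the calibration is good to about 2 mm. The wrist camera is an equidistant fisheye: a pixel r from the principal point sees the ray r / f radians off the axis. A picture is of the moment at which its call begins: read the wrist's pose just before it. get_calibration takes no time and is no camera call; for the wrist camera it gives the pose at the moment of the call.
- env.job_done(): hands the job in, once; it reports no verdict.
The state is a dict: "time_s": time; "qpos": joint angles; "qvel": joint speeds; "effort": joint torques, N m; "ee_pos": TCP position; "ee_rot": TCP orientation; "force": force on the tool from outside, world axes, zero at the start; "torque": the same for the moment, N m; "gripper_width": finger opening in mm.
Only numpy, scipy, OpenCV 4.12 (cv2) and the standard library are available. Lean on these libraries where they do the work, as an engineer would, in place of code of your own. Each camera call takes 0.05 s, during which the arm holds its last target.

## Working session

There is one attempt and no reset: what is moved stays moved. The work goes in short steps, Python scripts to look and compute and a tool call to move; the robot and the scene stay as the last step left them, time stands still between calls to the robot, and variables do not carry over. Pictures are saved under pics/ and viewed, and the job is handed in when it is done.

Besides the shell and the picture viewer there is one more tool, called after "Call:" as name(argument=value, ...) on one line, values as JSON. move_arm: Moves the arm, as the interface text tells. Its arguments: {"type":"object","properties":{"moves":{"type":"array","items":{"type":"array"}},"force":{"type":"number"}},"required":["moves"]}

```bash
mkdir -p pics; python3 - <<'E'
from workcell import status, viewer, env
import cv2
print(status.state())
for n in ("scene","side","wrist"):
    c=viewer.get_calibration(n); print(n,c)
    im=viewer.grab_frame(n); cv2.imwrite(f"pics/{n}0.png",im[:,:,::-1])
E
```

```text
{'time_s': 0.0, 'qpos': array([-6.98431569e+01,  1.83495677e+01,  8.97057761e+01,  3.13464367e-06,
        7.20449667e+01, -1.14711693e+00]), 'qvel': array([ 0.07356528,  0.0686075 , -0.044783  , -0.00729559,  0.000656  ,
        0.01004817]), 'effort': array([-1.03645081e-03, -4.12467563e+01, -2.31971669e+01,  7.25041190e-02,
        4.57888981e-02, -1.37330294e-04]), 'ee_pos': array([ 208.76735096, -535.3617012 ,  291.44522794]), 'ee_rot': array([-91.14881922,  89.89968949, 110.15513987]), 'force': array([-0.3667147 ,  0.26420523, -0.6737097 ]), 'torque': array([-0.03002728,  0.0295555 ,  0.00119591]), 'gripper_width': 91.28284600267042}
scene {'camera_matrix': array([[468.86303459,   0.        , 316.90803284],
       [  0.        , 468.86303459, 235.72880342],
       [  0.        ,   0.        ,   1.        ]]), 'eye': array([1075.61479118,  645.49044113,  646.31502329]), 'rotation': array([-125.09868974,   -0.50210582,  137.42923853])}
side {'camera_matrix': array([[439.60679529,   0.        , 322.50954818],
       [  0.        , 439.60679529, 236.8434816 ],
       [  0.        ,   0.        ,   1.        ]]), 'eye': array([529.115703  , 799.57394357, 736.65885445]), 'rotation': array([-131.69500468,   -0.24416448, -176.95750674])}
wrist {'camera_matrix': array([[371.64829954,   0.        , 317.09657411],
       [  0.        , 371.64829954, 237.07175394],
       [  0.        ,   0.        ,   1.        ]]), 'eye': array([ 271.52715215, -512.31347526,  383.77490743]), 'rotation': array([ 1.66228348e+02, -3.26070202e-02, -6.86462304e+01])}
```

View pics/scene0.png

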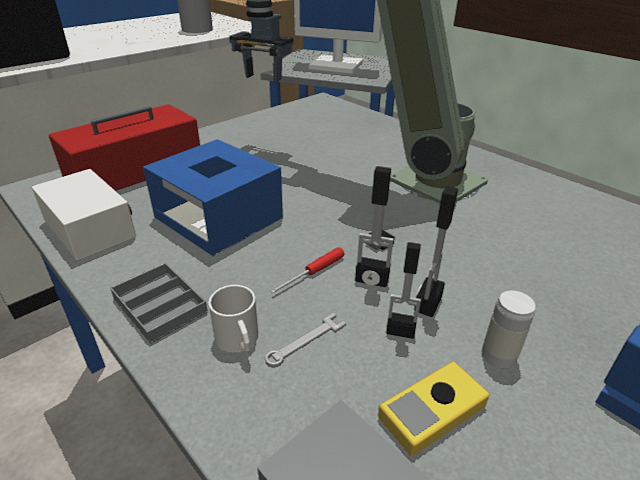

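View pics/side0.png

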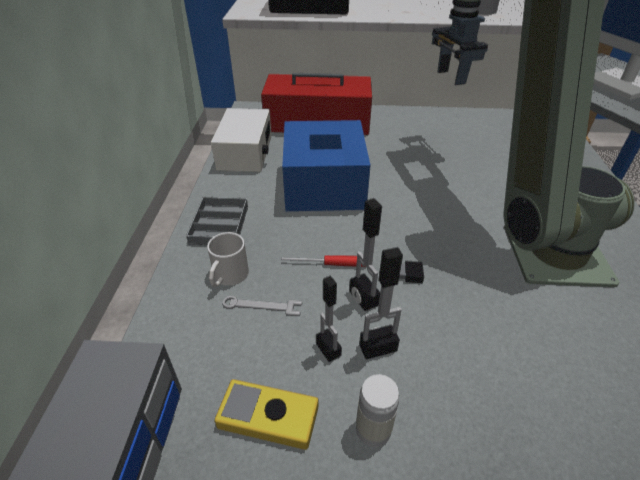

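View pics/wrist0.png

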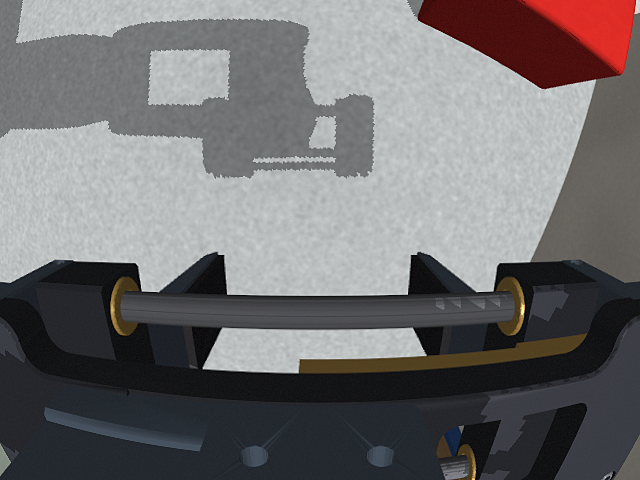

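Three gauge-like things in the scene view: A (380,230), B (440,250) and C (405,290), which looks the smallest. In the side view they are at (372,250), (385,300) and (330,318). I'll take close crops to confirm C and pick points.

```bash
cat > h.py <<'E'
import numpy as np, cv2
from scipy.spatial.transform import Rotation as R
from workcell import status, viewer, env
def cal(n):
    c=viewer.get_calibration(n); return c['camera_matrix'],np.array(c['eye']),R.from_euler('xyz',c['rotation'],degrees=True).as_matrix()
def ray(n,p,c=None):
    K,e,M=c or cal(n); x=np.array([(p[0]-K[0,2])/K[0,0],(p[1]-K[1,2])/K[1,1]])
    if n=='wrist':
        r=np.hypot(*x); d=np.array([*(x*np.sinc(r/np.pi)),np.cos(r)])
    else: d=np.array([*x,1.])
    d=M@d; return e,d/np.linalg.norm(d)
def onz(n,p,z,c=None):
    e,d=ray(n,p,c); return e+d*(z-e[2])/d[2]
def tri(obs):
    A=np.zeros((3,3));b=np.zeros(3)
    for n,p in obs:
        e,d=ray(n,p); P=np.eye(3)-np.outer(d,d); A+=P;b+=P@e
    X=np.linalg.solve(A,b)
    res=[np.linalg.norm((np.eye(3)-np.outer(d,d))@(X-e)) for e,d in [ray(n,p) for n,p in obs]]
    return X.round(1),np.round(res,1)
def proj(n,X,c=None):
    K,e,M=c or cal(n); v=M.T@(np.asarray(X,float)-e)
    if n=='wrist':
        t=np.arctan2(np.hypot(v[0],v[1]),v[2]); s=t/np.hypot(v[0],v[1])
        return K[:2,:2]@(v[:2]*s)+K[:2,2]
    return (K[:2,:2]@(v[:2]/v[2]))+K[:2,2]
E
python3 - <<'E'
import cv2,numpy as np
a=cv2.imread('pics/scene0.png');b=cv2.imread('pics/side0.png')
def crop(im,x,y,w,h,s): return cv2.resize(im[y:y+h,x:x+w],None,fx=s,fy=s,interpolation=cv2.INTER_CUBIC)
cv2.imwrite('pics/c1.png',np.hstack([crop(a,350,160,120,190,3),crop(b,290,190,130,190,3)]))
cv2.imwrite('pics/c2.png',np.vstack([crop(a,130,130,160,130,4)[:, :],]))
cv2.imwrite('pics/c3.png',crop(b,270,110,110,110,5))
E
```

```text
(no output)
```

View pics/c1.png

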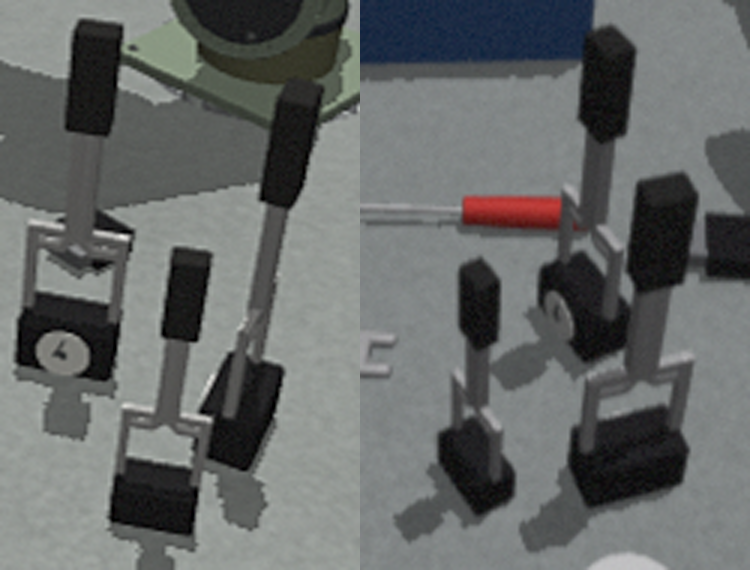

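View pics/c2.png

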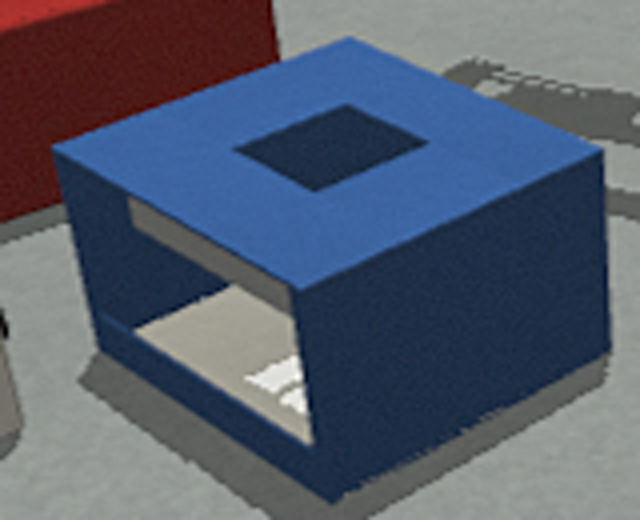

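View pics/c3.png

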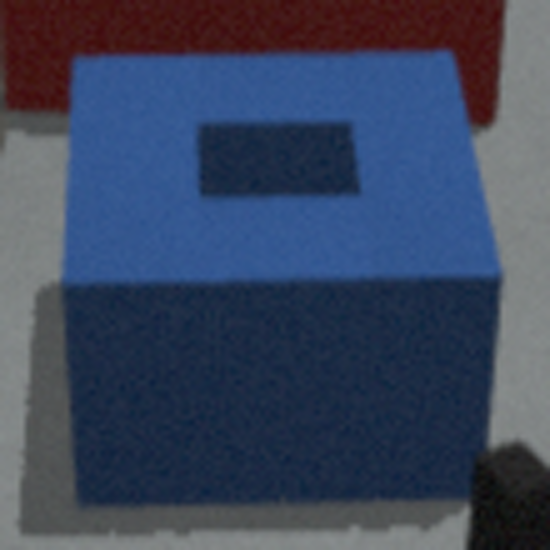

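```bash
cat > m.py <<'E'
from h import *
from scipy.optimize import least_squares
S=lambda x,y:(350+(x+.5)/3-.5,160+(y+.5)/3-.5)
D=lambda x,y:(290+(x-360+.5)/3-.5,190+(y+.5)/3-.5)
print('C top',tri([('scene',S(192,253)),('side',D(479,268))]))
print('C gripbottom',tri([('scene',S(183,339)),('side',D(479,345))]))
print('A top',tri([('scene',S(98,26)),('side',D(608,36))]),'B top',tri([('scene',S(299,88)),('side',D(666,184))]))
S4=lambda x,y:(130+(x+.5)/4-.5,130+(y+.5)/4-.5)
D5=lambda x,y:(270+(x+.5)/5-.5,110+(y+.5)/5-.5)
# corners order by image
sc=[S4(52,148),S4(350,38),S4(603,150),S4(300,290)]
so=[S4(235,150),S4(348,104),S4(428,142),S4(315,190)]
sd=[D5(72,57),D5(455,52),D5(500,277),D5(65,283)]
do=[D5(198,124),D5(352,123),D5(359,194),D5(201,196)]
for n,l in (('scene',sc),('side',sd)): print(n,[onz(n,p,142).round(1)[:2] for p in l])
for n,l in (('scene',so),('side',do)): print(n,[onz(n,p,142).round(1)[:2] for p in l])
E
python3 m.py
```

```text
C top (array([542. , 302.1, 199.9]), array([0., 0.]))
C gripbottom (array([540.8, 305.1, 139.6]), array([1.2, 1.2]))
A top (array([471.5, 167. , 261.1]), array([0.1, 0.1])) B top (array([445. , 292. , 260.5]), array([0.6, 0.6]))
scene [array([ 700.9, -361.4]), array([ 483.3, -381.4]), array([ 460.7, -144.8]), array([ 678.4, -124.8])]
side [array([ 699.6, -362.6]), array([ 478.8, -382.4]), array([ 459.1, -142.8]), array([ 674.8, -124.4])]
scene [array([ 622.2, -288.1]), array([ 538.8, -297.2]), array([ 531.7, -221.7]), array([ 613.8, -214.2])]
side [array([ 621.1, -288.5]), array([ 536.5, -294.8]), array([ 531., -219.]), array([ 613.7, -211.9])]
```

```bash
cat >> m.py <<'E'
print('---')
a,b=onz('scene',S(112,524),0),onz('scene',S(194,535),0); print(a,b,np.linalg.norm(a-b),np.degrees(np.arctan2(*(b-a)[1::-1])))
a,b=onz('side',D(475,511),0),onz('side',D(513,492),0);print(a,b)
for q in ((440,470),): print(onz('side',D(*q),0))
c=[onz('side',D(*q),32) for q in ((439,434),(513,468),(474,489))]; print(c)
c=[onz('scene',S(*q),32) for q in ((114,492),(196,501),(203,467))]; print(c)
# bracket top
c=[onz('scene',S(*q),85) for q in ((122,407),(210,420))]; print(c)
c=[onz('side',D(*q),85) for q in ((456,374),(496,422))]; print(c)
cs=cal('wrist'); print(cs)
E
python3 m.py | sed -n '/---/,$p'; python3 -c "
from workcell import status;print(status.state()['ee_pos'],status.state()['time_s'])"
```

```text
---
[567.20932597 291.94285855   0.        ] [536.85490553 331.50456669   0.        ] 49.86501369241782 127.49786152146571
[5.40531697e+02 3.27376764e+02 1.13686838e-13] [516.59980054 311.95911948   0.        ]
[564.81220627 297.91430217   0.        ]
[array([565.63230007, 292.59496682,  32.        ]), array([517.53273152, 315.66240335,  32.        ]), array([541.33753081, 332.33797232,  32.        ])]
[array([571.74279847, 293.41967029,  32.        ]), array([541.01821752, 331.09749092,  32.        ]), array([514.97243982, 316.3180769 ,  32.        ])]
[array([558.91090092, 282.0459615 ,  85.        ]), array([529.33687774, 323.71457381,  85.        ])]
[array([555.23223743, 285.43697118,  85.        ]), array([529.30959499, 320.16128342,  85.        ])]
(array([[371.64829954,   0.        , 317.09657411],
       [  0.        , 371.64829954, 237.07175394],
       [  0.        ,   0.        ,   1.        ]]), array([ 271.53897017, -512.34441845,  383.88646006]), array([[ 3.64124510e-01, -9.04646292e-01, -2.21423640e-01],
       [-9.31349918e-01, -3.53474925e-01, -8.74231498e-02],
       [ 8.19323658e-04,  2.38055801e-01, -9.71251134e-01]]))
[ 208.77131948 -535.4808727   291.63345759] 0.15
```

```bash
cat >> h.py <<'E'
def down(jaw):  # tool-down rotation with tool y at world angle jaw
    c,s=np.cos(np.radians(jaw)),np.sin(np.radians(jaw))
    x=np.array([0,0,-1.]);y=np.array([c,s,0]);return np.column_stack([x,y,np.cross(x,y)])
def cur():
    s=status.state(); return np.array(s['ee_pos']),R.from_euler('xyz',s['ee_rot'],degrees=True).as_matrix(),s
def jawof(M): return np.degrees(np.arctan2(M[1,1],M[0,1]))
def to(P,jaw,P0=None,j0=None):
    p,M,s=cur()
    if P0 is None:P0=p
    if j0 is None:j0=jawof(M)
    d=down(j0).T@(np.array(P)-P0)/10
    t=-(np.radians((jaw-j0+180)%360-180))
    return d.round(2),round(t,4)
E
python3 - <<'E'
from h import *
p,M,s=cur(); print(M.round(4),jawof(M))
for j in (-52.5,127.5): print(to([542,303,340],j,P0=[208.9,-535.7,292.3]))
E
```

```text
[[-5.000e-04  3.633e-01 -9.317e-01]
 [ 1.200e-03 -9.317e-01 -3.633e-01]
 [-1.000e+00 -1.300e-03 -0.000e+00]] -68.69941516934631
(array([ -4.77, -66.04, -61.5 ]), np.float64(-0.2827))
(array([ -4.77, -66.04, -61.5 ]), np.float64(2.8589))
```

Call:
move_arm(moves=[[[-6, 0, 0], 0, 1], [[-12.5, -4, -3.7], 0, 1], [[-12.5, -66, -61.5], -0.283, 1], [[-12.5, -66, -61.5], -0.283, 1], [[-12.5, -66, -61.5], -0.283, 1], [[-12.5, -66, -61.5], -0.283, 1], [[-12.5, -66, -61.5], -0.283, 1], [[-12.5, -66, -61.5], -0.283, 1], [[-12.5, -66, -61.5], -0.283, 1], [[-12.5, -66, -61.5], -0.283, 1], [[-12.5, -66, -61.5], -0.283, 1], [[-12.5, -66, -61.5], -0.283, 1], [[-12.5, -66, -61.5], -0.283, 1], [[-12.5, -66, -61.5], -0.283, 1], [[-12.5, -66, -61.5], -0.283, 1], [[-12.5, -66, -61.5], -0.283, 1], [[-12.5, -66, -61.5], -0.283, 1], [[-12.5, -66, -61.5], -0.283, 1], [[-6, -66, -61.5], -0.283, 1], [[-6, -66, -61.5], -0.283, 1]])

```text
time_s: 2.65
ee_pos: [539.2, 299.8, 347.2]
ee_rot: [-7.7, 89.2, -150.3]
force: [0.8, 0.2, 0.7]
gripper_width: 91.0
```

```bash
python3 - <<'E'
from h import *
p,M,s=cur(); print(p,jawof(M),M[:,0],s['qpos'],s['qvel'],s['time_s'])
im=viewer.grab_frame('wrist');c=viewer.get_calibration('wrist');print(c)
cv2.imwrite('pics/w1.png',im[:,:,::-1])
E
```

```text
[539.21912466 299.75755645 347.19407119] -52.57090768038917 [-0.0116977  -0.00667384 -0.99990931] [ 2.80115782e+01  2.09888541e+01  7.77554278e+01 -2.30374359e-02
  8.20270414e+01  8.05851428e+01] [ 0.10293356 -1.3229219  -8.38297069  0.02080852 -1.58900419  0.07293297] 2.65
{'camera_matrix': array([[371.64829954,   0.        , 317.09657411],
       [  0.        , 371.64829954, 237.07175394],
       [  0.        ,   0.        ,   1.        ]]), 'eye': array([595.05329608, 340.73946875, 442.92980126]), 'rotation': array([ 1.65915013e+02, -9.49618411e-02, -5.25137369e+01])}
```

View pics/w1.png

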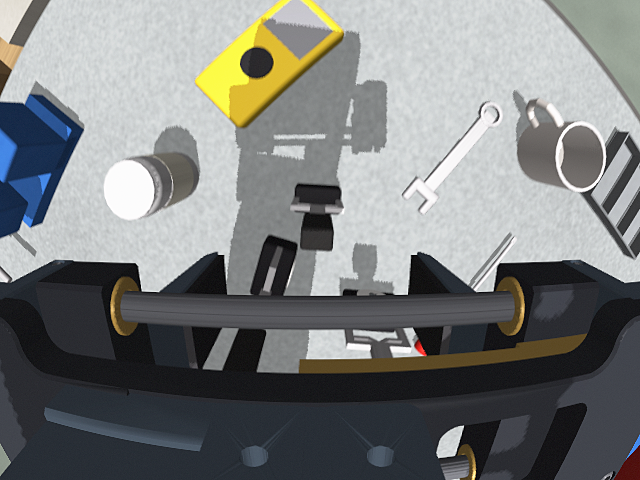

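```bash
python3 - <<'E'
from h import *
p,M,s=cur(); print(p,jawof(M),M[:,0],s['qvel'].round(2),s['time_s'])
im=viewer.grab_frame('wrist');print(cal('wrist')[1])
cv2.imwrite('pics/w2.png',cv2.resize(im[170:270,250:390,::-1],None,fx=5,fy=5,interpolation=cv2.INTER_CUBIC))
print(proj('wrist',[542,303,199]))
E
```

```text
[541.15652926 300.93747322 351.00241295] -52.56584216550961 [-0.00418088 -0.00249254 -0.99998815] [ 0.28 -1.46 -7.59  0.12  0.13  0.09] 2.7
[595.8306974  341.34070744 446.21832564]
[312.73809995 245.09940772]
```

View pics/w2.png

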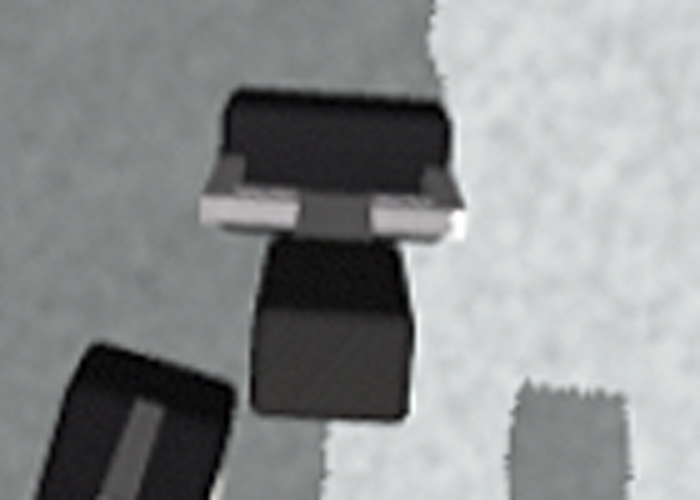

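```bash
python3 - <<'E'
from h import *
for _ in range(3):
    p,M,s=cur();c=cal('wrist')
    im=viewer.grab_frame('wrist')
print(p,jawof(M),M[:,0],s['qvel'].round(2),s['time_s'])
np.save('c3.npy',np.array(list(c),dtype=object),allow_pickle=True)
cv2.imwrite('pics/w3.png',cv2.resize(im[170:270,250:390,::-1],None,fx=5,fy=5,interpolation=cv2.INTER_CUBIC))
E
```

```text
[543.39769216 302.65814882 355.99841997] -52.531335129951884 [ 0.00603055  0.00308814 -0.99997705] [ 0.35 -0.13 -0.31  0.04 -0.26  0.07] 2.85Traceback (most recent call last):
  File "<stdin>", line 6, in <module>
ValueError: could not broadcast input array from shape (3,3) into shape (3,)
```

```bash
python3 - <<'E'
from h import *
import pickle
p,M,s=cur();c=cal('wrist')
im=viewer.grab_frame('wrist')
print(p,jawof(M),M[:,0],s['qvel'].round(2),s['time_s'])
pickle.dump(c,open('c3.pkl','wb'))
cv2.imwrite('pics/w3.png',cv2.resize(im[170:270,250:390,::-1],None,fx=5,fy=5,interpolation=cv2.INTER_CUBIC))
E
```

```text
[543.35609904 302.80273833 355.90390739] -52.52105576158894 [ 0.00604542  0.00309981 -0.99997692] [ 0.31  0.21  0.45 -0.05 -0.14  0.04] 2.9
```

View pics/w3.png

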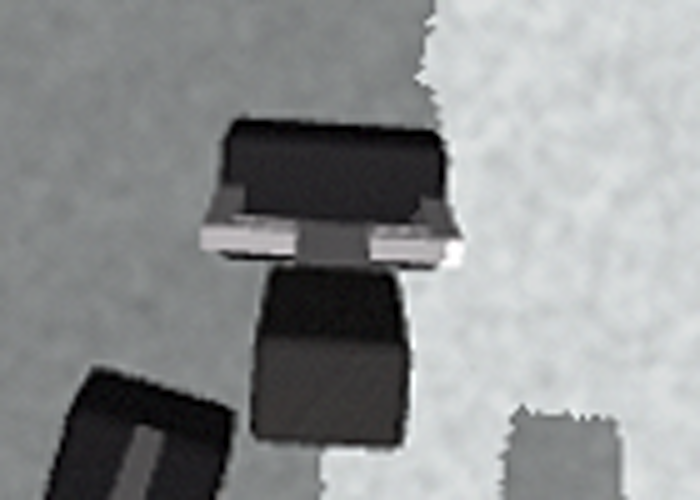

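```bash
python3 - <<'E'
from h import *
import pickle
c=pickle.load(open('c3.pkl','rb'))
q=[onz('wrist',(250+(x+.5)/5-.5,170+(y+.5)/5-.5),199,c)[:2] for x,y in ((253,338),(410,338),(406,443),(251,437))]
for a in q: print(a.round(1))
print(np.mean(q,0), np.linalg.norm(q[1]-q[0]),np.linalg.norm(q[2]-q[1]),[np.degrees(np.arctan2(*(b-a)[::-1])) for a,b in ((q[0],q[1]),(q[3],q[2]))])
# bracket upper corners z=85
q=[onz('wrist',(250+(x+.5)/5-.5,170+(y+.5)/5-.5),85,c)[:2] for x,y in ((203,225),(460,240))]
print(q,np.mean(q,0),np.linalg.norm(q[1]-q[0]),np.degrees(np.arctan2(*(q[1]-q[0])[::-1])))
p,M,s=cur();print(p,s['time_s'])
for z in (232,): print(to([541.5,303,z],-53,P0=[542,303,352.3],j0=-52.5))
E
```

```text
[542.3 314.4]
[555.6 297.2]
[543.3 288.3]
[530.8 306. ]
[542.99257995 301.4596113 ] 21.696263546041354 15.14511551672038 [np.float64(-52.51261501893702), np.float64(-54.82771151807498)]
[array([530.12387942, 323.4934378 ]), array([558.84749799, 281.06306721])] [544.4856887  302.27825251] 51.238487611486796 -55.90361307902974
[543.18443447 302.84897751 355.47209045] 2.95
(array([12.03, -0.03,  0.04]), np.float64(0.0087))
```

Call:
move_arm(moves=[[[2, 0.1, 0], 0.026, 1], [[4.5, 0.1, 0], 0.026, 1], [[7, 0.1, 0], 0.026, 1], [[9, 0.1, 0], 0.026, 1], [[10.5, 0.1, 0], 0.026, 1], [[11.5, 0.1, 0], 0.026, 1], [[12, 0.1, 0], 0.026, 1], [[12, 0.1, 0], 0.026, 1], [[12, 0.1, 0], 0.026, 1]])

```text
time_s: 4.08
ee_pos: [543.0, 301.9, 232.9]
ee_rot: [166.9, 89.9, 23.0]
force: [-0.1, 0.3, 1.2]
gripper_width: 91.3
```

```bash
python3 - <<'E'
from h import *
p,M,s=cur();c=cal('wrist')
im=viewer.grab_frame('wrist'); im2=viewer.grab_frame('side')
print(p,jawof(M),M[:,0],s['qvel'].round(2),s['time_s'],s['force'])
cv2.imwrite('pics/w4.png',im[:,:,::-1]);cv2.imwrite('pics/s4.png',cv2.resize(im2[150:390,220:460,::-1],None,fx=2.5,fy=2.5))
E
```

```text
[543.00083729 301.94240487 232.85832501] -53.971019760610794 [ 1.10918821e-03  4.70152327e-04 -9.99999274e-01] [-0.06 -0.11  0.04 -0.01 -0.06  0.07] 4.075 [-0.11693421  0.26618347  1.17345935]
```

View pics/w4.png

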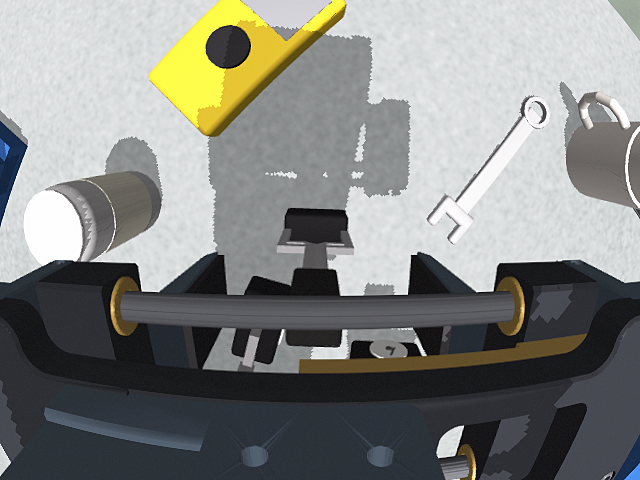

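View pics/s4.png

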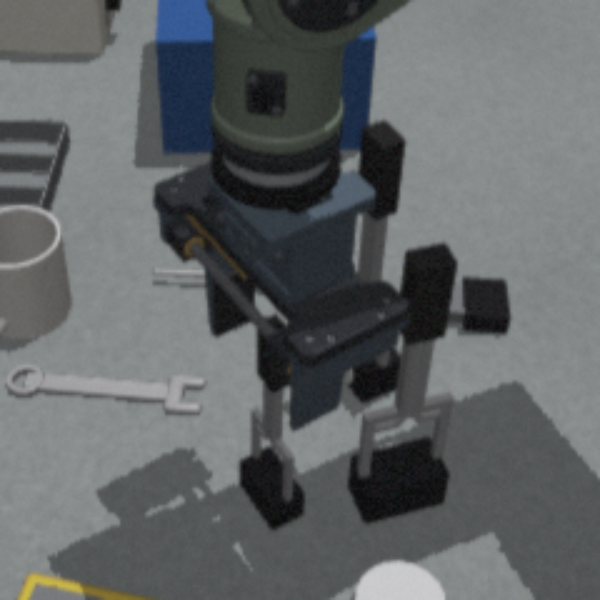

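The smallest gauge stands between the open fingers, at (317,300) in the wrist view, with its grip clear of B. Closing now.

Call:
move_arm(moves=[[[0, 0, 0], 0, -1], [[0, 0, 0], 0, -1], [[0, 0, 0], 0, -1], [[0, 0, 0], 0, -1], [[0, 0, 0], 0, -1], [[0, 0, 0], 0, -1], [[0, 0, 0], 0, -1], [[0, 0, 0], 0, -1]], force=40)

```text
time_s: 5.18
ee_pos: [542.6, 301.8, 232.1]
ee_rot: [12.3, 90.0, -131.7]
force: [-0.0, 0.2, -1.0]
gripper_width: 22.1
```

Call:
move_arm(moves=[[[-0.5, 0, 0], 0, -1], [[-2, 0, 0], 0, -1], [[-5, 0, 0], 0, -1], [[-9, 0, 0], 0, -1], [[-13, 0, 0], 0, -1], [[-17, 0, 0], 0, -1], [[-20, 0, 0], 0, -1], [[-21.5, 0, 0], 0, -1], [[-22, 0, 0], 0, -1], [[-22, 0, 0], 0, -1]], force=40)

```text
time_s: 6.42
ee_pos: [542.6, 301.8, 451.3]
ee_rot: [-5.9, 89.9, -149.8]
force: [-0.2, -0.0, -4.7]
gripper_width: 21.7
```

```bash
python3 - <<'E'
from h import *
p,M,s=cur();c=cal('wrist')
im=viewer.grab_frame('wrist')
print(p,jawof(M),M[:,0],s['qpos'],s['time_s'],s['force'],s['gripper_width'])
cv2.imwrite('pics/w5.png',im[:,:,::-1])
print(to([559.6,-256,430],-84.75,P0=[542.5,302,452.3],j0=-54))
E
```

```text
[542.61431066 301.78066707 451.2800051 ] -53.973182613267596 [-1.52811206e-03 -8.88249285e-04 -9.99998438e-01] [ 2.80213727e+01  2.01299656e+01  6.46707797e+01 -3.81004911e-03
  9.53004548e+01  8.19941976e+01] 6.425 [-0.15433199 -0.0407695  -4.7397406 ] 21.734349475416124
(array([ 2.23, 46.15, 31.41]), np.float64(0.5367))
```

View pics/w5.png

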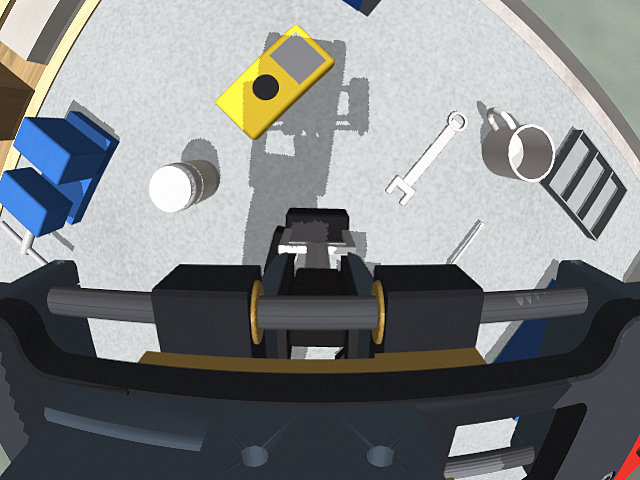

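Call:
move_arm(moves=[[[0, 1.5, 1], 0.02, -1], [[0, 4.5, 3], 0.05, -1], [[0, 9, 6.1], 0.1, -1], [[0, 13.8, 9.4], 0.16, -1], [[0, 18.6, 12.7], 0.22, -1], [[0, 23.4, 16], 0.28, -1], [[0, 28.2, 19.2], 0.34, -1], [[0, 33, 22.5], 0.4, -1], [[0, 37.5, 25.6], 0.46, -1], [[0.5, 41.5, 28.3], 0.5, -1], [[1.2, 44.3, 30.2], 0.52, -1], [[2, 45.7, 31.1], 0.537, -1], [[2.2, 46.15, 31.4], 0.537, -1], [[2.2, 46.15, 31.4], 0.537, -1], [[2.2, 46.15, 31.4], 0.537, -1], [[2.2, 46.15, 31.4], 0.537, -1], [[2.2, 46.15, 31.4], 0.537, -1]])

```text
time_s: 8.6
ee_pos: [560.3, -255.5, 430.6]
ee_rot: [147.5, 90.0, -27.1]
force: [1.6, 0.2, -3.9]
gripper_width: 22.1
```

```bash
python3 - <<'E'
from h import *
import pickle
p,M,s=cur();c=cal('wrist')
im=viewer.grab_frame('wrist');pickle.dump(c,open('c6.pkl','wb'))
print(p,jawof(M),M[:,0],s['qpos'],s['time_s'],s['force'],s['gripper_width'])
a=viewer.grab_frame('scene');b=viewer.grab_frame('side')
cv2.imwrite('pics/w6.png',im[:,:,::-1])
cv2.imwrite('pics/a6.png',a[:,:,::-1]);cv2.imwrite('pics/b6.png',b[:,:,::-1])
g=lambda m,x,y,w,h,s:cv2.resize(m[y:y+h,x:x+w,::-1],None,fx=s,fy=s,interpolation=cv2.INTER_CUBIC)
cv2.imwrite('pics/ab6.png',np.hstack([g(a,140,20,150,200,2.6),g(b,270,0,150,200,2.6)]))
E
```

```text
[ 560.30719431 -255.50954288  430.61615334] -84.69059465702954 [ 5.34071064e-04 -2.73786233e-04 -9.99999820e-01] [-2.55834231e+01  1.95377410e+01  6.83820460e+01 -9.35572364e-04
  9.20458391e+01  5.91071332e+01] 8.6 [ 1.56238261  0.16674587 -3.93496075] 22.054771954461057
```

View pics/w6.png

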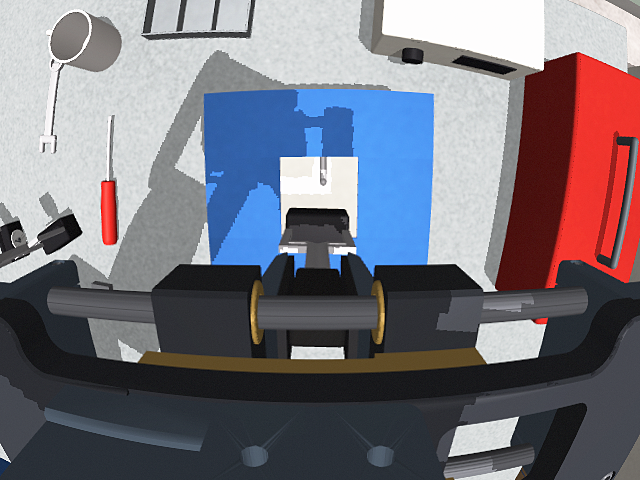

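View pics/ab6.png

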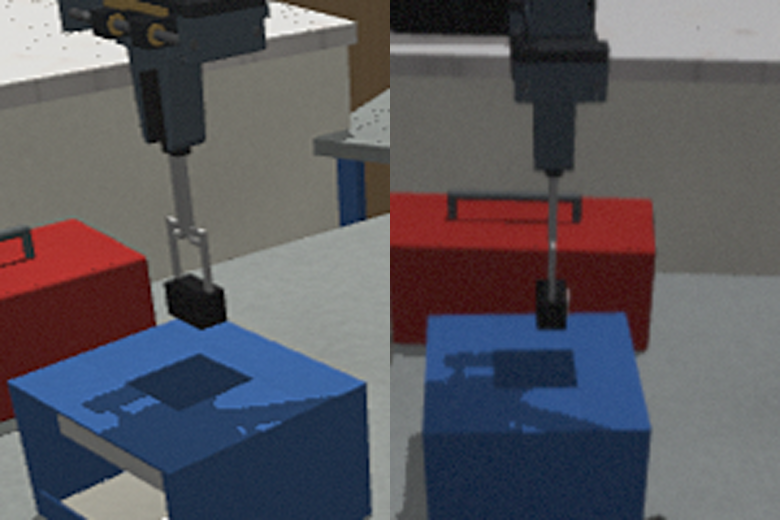

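```bash
python3 - <<'E'
import cv2
im=cv2.imread('pics/w6.png')
cv2.imwrite('pics/w6z.png',cv2.resize(im[145:255,255:385],None,fx=6,fy=6,interpolation=cv2.INTER_CUBIC)[:600])
E
```

```text
(no output)
```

View pics/w6z.png

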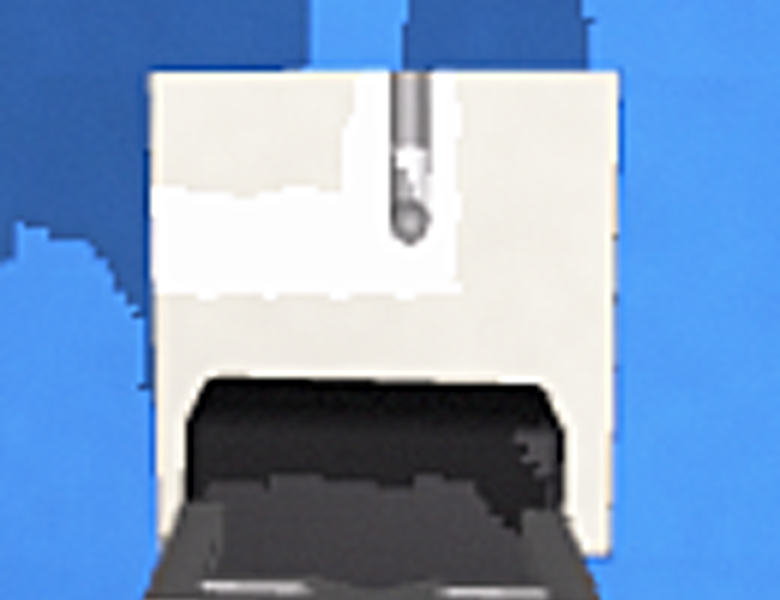

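```bash
python3 - <<'E'
from h import *
import pickle
c=pickle.load(open('c6.pkl','rb'))
P=lambda x,y:(255+(x+.5)/6-.5,145+(y+.5)/6-.5)
f=lambda x,y,z:onz('wrist',P(x,y),z,c)[:2]
A,B,C=f(150,72,142),f(621,72,142),f(609,556,142)
print(A,B,C,np.linalg.norm(A-B),np.linalg.norm(B-C),np.degrees(np.arctan2(*(A-B)[::-1]))-90,np.degrees(np.arctan2(*(B-C)[::-1])))
cen=(A+C)/2;print('centre',cen)
yaw=np.radians(5.25);ux=np.array([np.cos(yaw),np.sin(yaw)]);uy=np.array([-ux[1],ux[0]])
for nm,q,z in (('tip',(409,218),104),('tip',(409,218),98),('tip',(409,218),110),('pegL',(391,110),92),('pegR',(432,110),92),('pegR',(432,110),98)):
    w=f(*q,z)-cen; print(nm,z,w@ux,w@uy)
p=np.array([560.3,-255.5]);print('tcp in frame',(p-cen)@ux,(p-cen)@uy)
# gauge box at tcp z: underside 430.6-232=198.5 ; box top far edge z=230.5
for q in ((213,380),(543,384)):
    w=f(*q,231)-cen;print('box top far corners',w@ux,w@uy)
for q in ((188,425),(563,430)):
    w=f(*q,198.5)-cen;print('box low?',w@ux,w@uy)
E
```

```text
[ 615.37816764 -213.85440711] [ 622.91475535 -293.63747657] [ 538.41479445 -300.99433519] 80.13824509247446 84.81961307385914 5.396346529493286 4.975821571387212
centre [ 576.89648104 -257.42437115]
tip 104 13.729767382894225 -4.9206052069856945
tip 98 13.199190015611416 -5.026217373369447
tip 110 14.26034475017704 -4.814993040601885
pegL 92 33.618466274348 -1.5941037739454655
pegR 92 33.650052038920876 -9.47326811498865
pegR 98 33.88846941389039 -9.307202772006411
tcp in frame -16.35077452616688 3.4349031530384084
box top far corners 3.4089856062866275 23.219856532495797
box top far corners 2.9420138761156385 -20.584771319456834
box low? -8.611096309632805 29.330144244305163
box low? -9.28015222302862 -26.24145048456769
```

```bash
python3 - <<'E'
from h import *
import pickle
c=pickle.load(open('c6.pkl','rb'))
P=lambda x,y:(255+(x+.5)/6-.5,145+(y+.5)/6-.5)
cen=np.array([576.9,-257.4])
yaw=np.radians(5.25);ux=np.array([np.cos(yaw),np.sin(yaw)]);uy=np.array([-ux[1],ux[0]])
f=lambda x,y,z:(lambda w:np.round([w@ux,w@uy],1))(onz('wrist',P(x,y),z,c)[:2]-cen)
for q in ((208,378),(545,382)): print('bot',f(*q,198.5))
for q in ((188,425),(565,430)): print('top',f(*q,230.5))
for q in ((188,500),(568,500)): print('side',f(*q,230.5))
# predict corners in crop for gauge at tcp (-16.35, 3.4)
for dx,dy,z in ((15,26,198.5),(15,-26,198.5),(15,26,230.5),(15,-26,230.5),(2.5,26,283.5),(2.5,-26,283.5)):
    w=cen+(-16.35+dx)*ux+(3.4+dy)*uy
    u=proj('wrist',[*w,z],c); print(dx,dy,z,((u-[255,145])*6).round(0))
E
python3 - <<'E'
import cv2
im=cv2.imread('pics/w6.png')
cv2.imwrite('pics/w6y.png',cv2.resize(im[195:305,265:375],None,fx=5.4,fy=5.4,interpolation=cv2.INTER_CUBIC))
E
```

```text
bot [-1.6 26.2]
bot [ -2.1 -23.5]
top [-2.8 26.7]
top [ -3.4 -23.7]
side [-13.   26.8]
side [-12.9 -24.3]
15 26 198.5 [184. 374.]
15 -26 198.5 [537. 375.]
15 26 230.5 [165. 412.]
15 -26 230.5 [555. 413.]
2.5 26 283.5 [125. 606.]
2.5 -26 283.5 [591. 607.]
```

View pics/w6y.png

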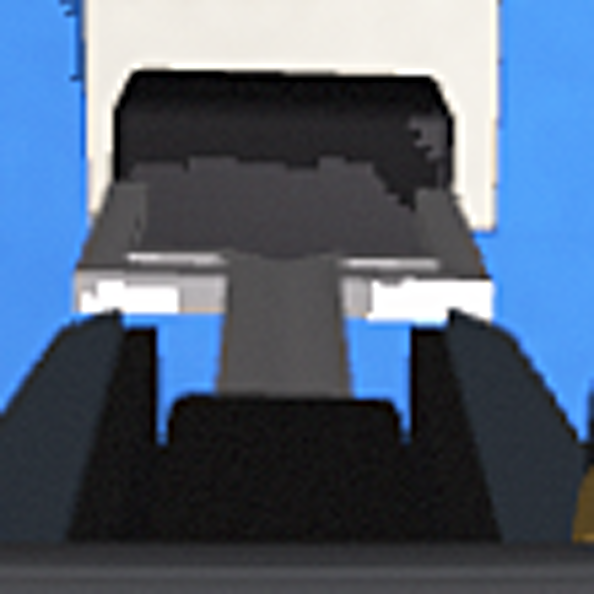

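The opening measures 80.1 × 84.8 mm in the wrist view, which fits. The hook is at (323,180), about y = -5 in the frame. The gauge is about 17 mm to -x of the opening's centre, so it will pass the tip by roughly 10 mm.

Call:
move_arm(moves=[[[0.5, 0.3, 0], -0.01, -1], [[1.5, 0.3, 0], -0.01, -1], [[2.5, 0.3, 0], -0.01, -1], [[3.5, 0.3, 0], -0.01, -1], [[4, 0.3, 0], -0.01, -1], [[4, 0.3, 0], -0.01, -1], [[4, 0.3, 0], -0.01, -1]])

```text
time_s: 9.62
ee_pos: [560.6, -259.1, 390.7]
ee_rot: [145.2, 89.9, -28.9]
force: [0.3, -0.0, -3.3]
gripper_width: 21.8
```

```bash
python3 - <<'E'
from h import *
import pickle
p,M,s=cur();c=cal('wrist')
im=viewer.grab_frame('wrist');pickle.dump(c,open('c7.pkl','wb'))
print(p,jawof(M),M[:,0],s['time_s'],s['force'],s['gripper_width'])
cv2.imwrite('pics/w7.png',cv2.resize(im[145:255,255:385,::-1],None,fx=5.4,fy=5.4,interpolation=cv2.INTER_CUBIC))
E
```

```text
[ 560.62163456 -259.13584554  390.69126521] -84.16565240796953 [ 8.50546114e-04 -4.70012997e-04 -9.99999528e-01] 9.625 [ 0.34117061 -0.01303308 -3.30396267] 21.77373835878859
```

View pics/w7.png

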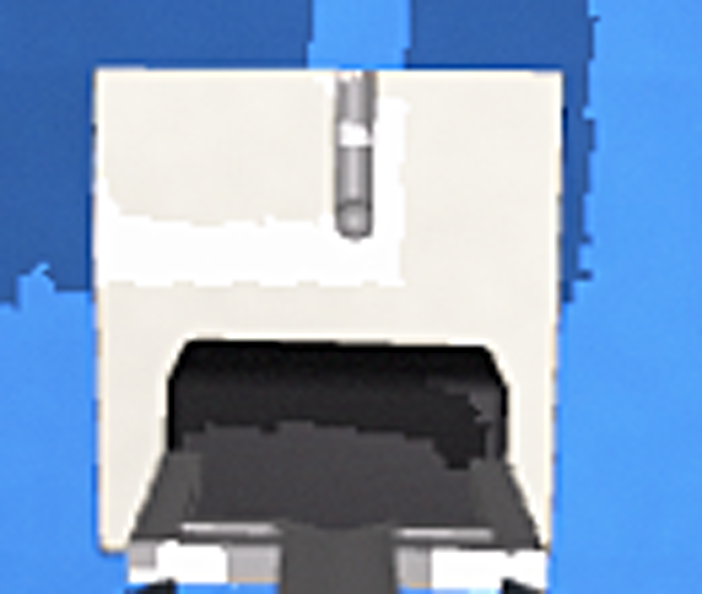

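```bash
python3 - <<'E'
from h import *
import pickle
c=pickle.load(open('c7.pkl','rb'))
P=lambda x,y:(255+(x+.5)/5.4-.5,145+(y+.5)/5.4-.5)
g=lambda x,y,z:onz('wrist',P(x,y),z,c)[:2]
A,B,C,D=[g(*q,142) for q in ((95,70),(563,72),(549,552),(103,551))]
cen=(A+B+C+D)/4
print([np.linalg.norm(a-b).round(1) for a,b in ((A,B),(B,C),(C,D),(D,A))],cen)
d=(A+B-C-D);yaw=np.arctan2(d[1],d[0]);print(np.degrees(yaw))
ux=np.array([np.cos(yaw),np.sin(yaw)]);uy=np.array([-ux[1],ux[0]])
f=lambda x,y,z:(lambda w:np.round([w@ux,w@uy],1))(g(x,y,z)-cen)
for q in ((178,340),(496,345)): print('bot',f(*q,158.7))
for q in ((169,385),(507,391)): print('top',f(*q,190.7))
for q in ((336,120),(376,120)):print('peg',f(*q,92))
print('tip',f(354,216,104))
p,M,s=cur();print('tcp',(p[:2]-cen)@ux,(p[:2]-cen)@uy)
E
```

```text
[np.float64(79.3), np.float64(84.1), np.float64(78.8), np.float64(84.3)] [ 577.15497976 -257.62294161]
5.479059224556225
bot [-1.8 24.4]
bot [ -2.3 -27.7]
top [-3.4 23.4]
top [ -4.  -26.8]
peg [30.9 -1.4]
peg [31.  -9.1]
tip [13.3 -4.9]
tcp -16.601273982135996 0.07323351392815289
```

Call:
move_arm(moves=[[[0.5, 0, 0], -0.01, -1], [[1.5, 0, 0], -0.01, -1], [[2.5, 0, 0], -0.01, -1], [[3.5, 0, 0], -0.01, -1], [[4.5, 0, 0], -0.01, -1], [[5.5, 0, 0], -0.01, -1], [[6.5, 0, 0], -0.01, -1], [[7.5, 0, 0], -0.01, -1], [[8.5, 0, 0], -0.01, -1], [[9.5, 0, 0], -0.01, -1], [[10.3, 0, 0], -0.01, -1], [[11, 0, 0], -0.01, -1], [[11.4, 0, 0], -0.01, -1], [[11.4, 0, 0], -0.01, -1], [[11.4, 0, 0], -0.01, -1]])

```text
time_s: 11.55
ee_pos: [560.7, -259.2, 276.6]
ee_rot: [143.9, 89.9, -29.7]
force: [0.1, -0.1, -3.8]
gripper_width: 22.0
```

```bash
python3 - <<'E'
from h import *
p,M,s=cur();c=cal('wrist')
im=viewer.grab_frame('wrist')
a=viewer.grab_frame('scene')
print(p,jawof(M),M[:,0],s['time_s'],s['force'],s['torque'],s['gripper_width'])
cv2.imwrite('pics/w8.png',cv2.resize(im[145:325,220:420,::-1],None,fx=4,fy=3.3,interpolation=cv2.INTER_CUBIC))
cv2.imwrite('pics/a8.png',cv2.resize(a[100:260,130:290,::-1],None,fx=3.7,fy=3.7,interpolation=cv2.INTER_CUBIC))
E
```

```text
[ 560.67477319 -259.17564285  276.63585557] -83.59515931691645 [ 7.82949152e-04 -4.46041882e-04 -9.99999594e-01] 11.55 [ 0.08265492 -0.1124551  -3.78607431] [ 4.04928735e-02 -2.25916016e-04 -8.23656514e-06] 22.019221999330384
```

View pics/w8.png

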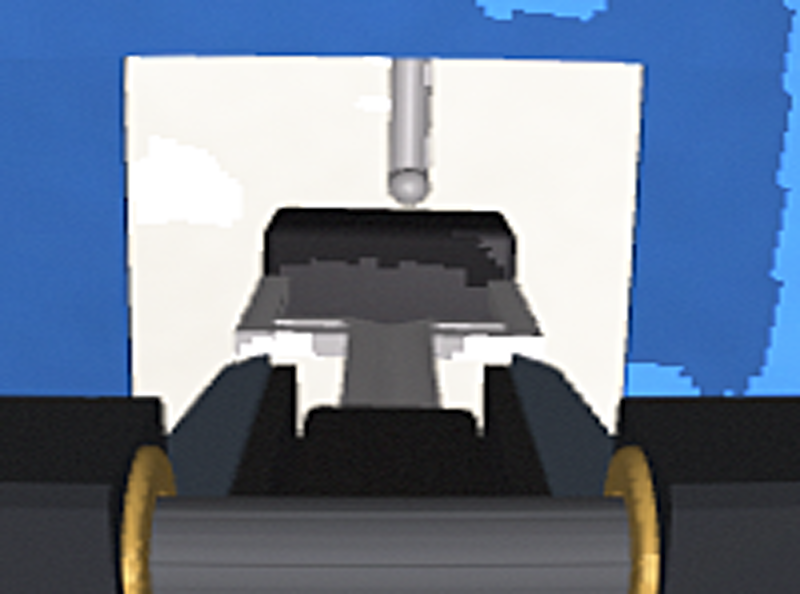

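View pics/a8.png

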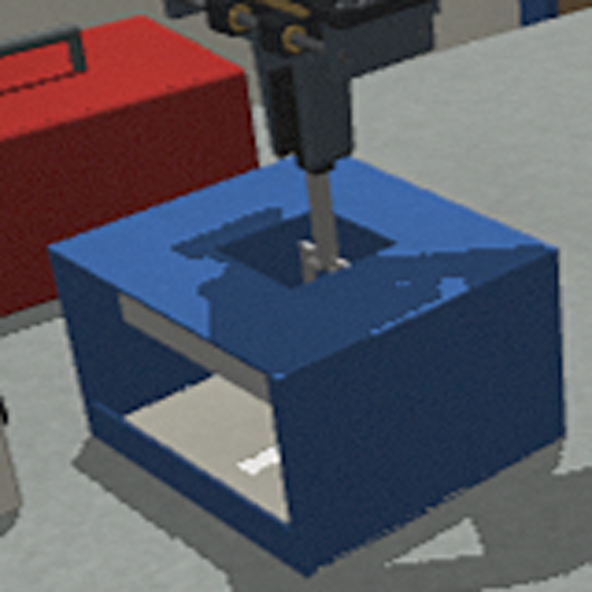

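Call:
move_arm(moves=[[[0, 0.2, 0], 0, -1], [[0, 0.42, -0.1], 0, -1], [[0, 0.42, -0.5], 0, -1], [[0, 0.42, -1], 0, -1], [[0, 0.42, -1.5], 0, -1], [[0, 0.42, -2], 0, -1], [[0, 0.42, -2.3], 0, -1], [[0, 0.42, -2.3], 0, -1]])

```text
time_s: 12.65
ee_pos: [584.0, -260.6, 276.2]
ee_rot: [31.5, 90.0, -142.1]
force: [-0.1, -0.1, -3.8]
gripper_width: 21.6
```

```bash
python3 - <<'E'
from h import *
p,M,s=cur();c=cal('wrist')
im=viewer.grab_frame('wrist')
print(p,jawof(M),s['time_s'],s['force'],s['torque'],s['gripper_width'])
cv2.imwrite('pics/w9.png',cv2.resize(im[145:325,220:420,::-1],None,fx=4,fy=3.3,interpolation=cv2.INTER_CUBIC))
E
```

```text
[ 584.03059528 -260.61547447  276.15942877] -83.58162222378802 12.65 [-0.07328849 -0.09242391 -3.82759533] [ 0.01248847 -0.00416704 -0.00355722] 21.594658380032804
```

View pics/w9.png

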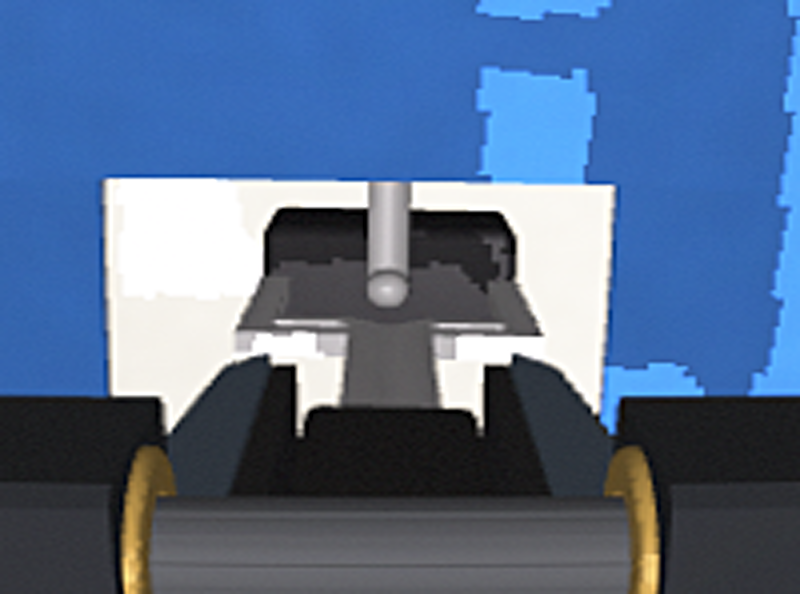

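Call:
move_arm(moves=[[[0, 0, -0.4], 0, -1], [[0, 0, -0.8], 0, -1], [[0, 0, -1.2], 0, -1], [[0, 0, -1.6], 0, -1], [[0, 0, -2], 0, -1], [[0, 0, -2.22], 0, -1], [[0, 0, -2.22], 0, -1], [[0, 0, -2.22], 0, -1]])

```text
time_s: 13.7
ee_pos: [605.8, -258.2, 276.2]
ee_rot: [11.2, 90.0, -162.4]
force: [-0.3, -0.4, -2.9]
gripper_width: 22.0
```

```bash
python3 - <<'E'
from h import *
p,M,s=cur();c=cal('wrist')
im=viewer.grab_frame('wrist')
a=viewer.grab_frame('scene')
print(p,jawof(M),s['time_s'],s['force'],s['torque'],s['gripper_width'])
cv2.imwrite('pics/w10.png',cv2.resize(im[145:325,220:420,::-1],None,fx=4,fy=3.3,interpolation=cv2.INTER_CUBIC))
cv2.imwrite('pics/a10.png',cv2.resize(a[100:260,130:290,::-1],None,fx=3.7,fy=3.7,interpolation=cv2.INTER_CUBIC))
E
```

```text
[ 605.76558812 -258.23639377  276.23942908] -83.5969498744456 13.7 [-0.31698561 -0.4097316  -2.94320343] [0.07463371 0.00083833 0.03714587] 21.98969098922968
```

View pics/w10.png

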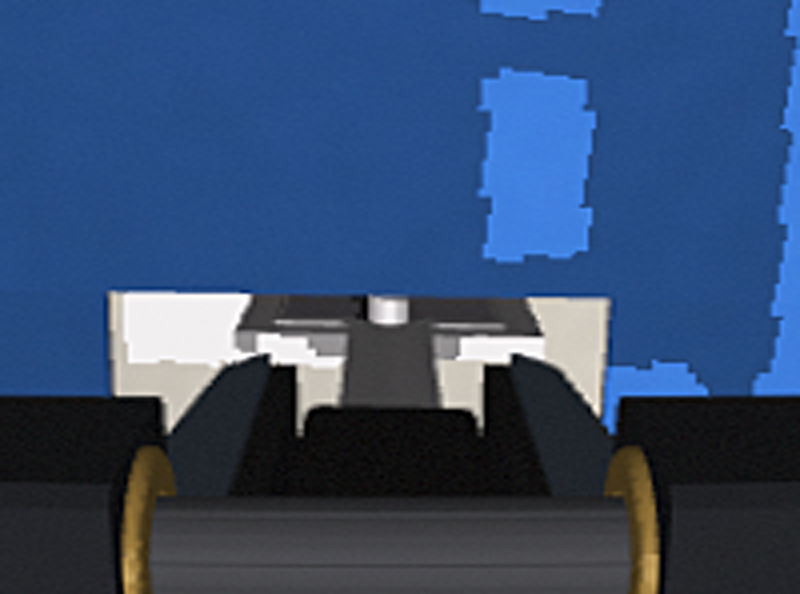

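View pics/a10.png

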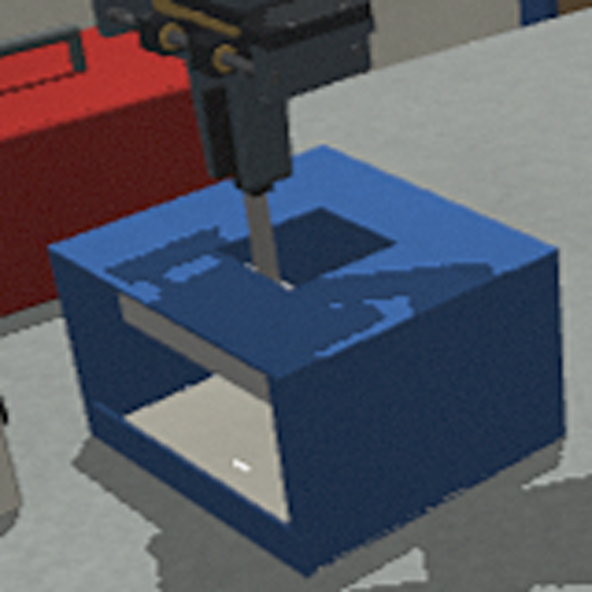

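Call:
move_arm(moves=[[[0.4, 0, 0], 0, -1], [[0.8, 0, 0], 0, -1], [[1.2, 0, 0], 0, -1], [[1.6, 0, 0], 0, -1], [[1.7, 0, 0], 0, -1], [[1.7, 0, 0], 0, -1]])

```text
time_s: 14.55
ee_pos: [605.9, -258.2, 259.2]
ee_rot: [77.6, 90.0, -96.0]
force: [0.1, 0.2, -3.8]
gripper_width: 21.8
```

```bash
cat > st.py <<'E'
from h import *
p,M,s=cur()
print(p.round(2),round(jawof(M),2),s['time_s'],'F',s['force'].round(2),'T',s['torque'].round(3),s['gripper_width'].round(2))
E
python3 st.py
```

```text
Traceback (most recent call last):
  File "st.py", line 3, in <module>
    print(p.round(2),round(jawof(M),2),s['time_s'],'F',s['force'].round(2),'T',s['torque'].round(3),s['gripper_width'].round(2))
                                                                                                    ^^^^^^^^^^^^^^^^^^^^^^^^
AttributeError: 'float' object has no attribute 'round'
```

```bash
sed -i "s/\['gripper_width'\].round(2)/['gripper_width']/" st.py; python3 st.py
```

```text
[ 605.89 -258.21  259.23] -83.59 14.55 F [ 0.1   0.19 -3.81] T [-0.013  0.01  -0.015] 21.778377228908273
```

Call:
move_arm(moves=[[[0.1, 0, 0], 0, -1], [[0.2, 0, 0], 0, -1], [[0.2, 0, 0], 0, -1]])

```text
time_s: 14.92
ee_pos: [605.8, -258.2, 257.2]
ee_rot: [6.2, 90.0, -167.4]
force: [0.6, -0.4, -3.5]
gripper_width: 21.8
```

Call:
move_arm(moves=[[[0.1, 0, 0], 0, -1], [[0.2, 0, 0], 0, -1], [[0.2, 0, 0], 0, -1]])

```text
time_s: 15.3
ee_pos: [605.8, -258.2, 255.1]
ee_rot: [-8.7, 90.0, 177.7]
force: [0.4, 0.2, -4.0]
gripper_width: 21.8
```

Call:
move_arm(moves=[[[0.1, 0, 0], 0, -1], [[0.2, 0, 0], 0, -1], [[0.2, 0, 0], 0, -1]])

```text
time_s: 15.68
ee_pos: [605.8, -258.2, 253.1]
ee_rot: [-6.1, 90.0, -179.7]
force: [0.3, 0.0, -3.6]
gripper_width: 21.9
```

Call:
move_arm(moves=[[[0.1, 0, 0], 0, -1], [[0.15, 0, 0], 0, -1], [[0.15, 0, 0], 0, -1]])

```text
time_s: 16.05
ee_pos: [605.9, -258.3, 252.3]
ee_rot: [138.4, 90.0, -35.2]
force: [-0.8, 0.7, -1.0]
gripper_width: 21.8
```

Call:
move_arm(moves=[[[0.1, 0, 0], 0, -1], [[0.15, 0, 0], 0, -1], [[0.15, 0, 0], 0, -1]])

```text
time_s: 16.42
ee_pos: [606.0, -258.4, 251.1]
ee_rot: [141.3, 89.9, -32.3]
force: [-0.6, 0.4, 4.3]
gripper_width: 22.2
```

Call:
move_arm(moves=[[[0, 0.1, 0], 0, -1], [[0, 0.2, 0], 0, -1], [[0, 0.2, 0], 0, -1]])

```text
time_s: 16.8
ee_pos: [606.2, -259.9, 250.7]
ee_rot: [-119.6, 89.9, 66.8]
force: [-1.0, 1.6, 5.3]
gripper_width: 22.2
```

```bash
python3 st.py
```

```text
[ 606.17 -259.86  250.66] -83.61 16.8 F [-1.02  1.64  5.28] T [ 0.516  0.406 -0.033] 22.189951560119525
```

Call:
move_arm(moves=[[[0, -0.2, 0], 0, -1], [[0, -0.4, 0], 0, -1], [[0, -0.4, 0], 0, -1]])

```text
time_s: 17.18
ee_pos: [605.9, -256.9, 250.8]
ee_rot: [115.3, 89.9, -58.2]
force: [0.0, -2.6, 5.4]
gripper_width: 22.2
```

```bash
python3 st.py
```

```text
[ 605.89 -256.87  250.77] -83.58 17.175 F [ 0.03 -2.61  5.42] T [-0.321  0.286  0.029] 22.17952461035952
```

Call:
move_arm(moves=[[[0, 0.18, 0], 0, -1], [[0.03, 0.18, 0], 0, -1], [[0.06, 0.18, 0], 0, -1], [[0.06, 0.18, 0], 0, -1]])

```text
time_s: 17.68
ee_pos: [606.0, -258.2, 250.4]
ee_rot: [153.0, 89.9, -20.6]
force: [-1.9, 0.0, 6.2]
gripper_width: 22.0
```

```bash
python3 st.py
```

```text
[ 606.02 -258.18  250.36] -83.6 17.675 F [-1.87  0.03  6.25] T [ 0.043  0.376 -0.031] 21.9854216662385
```

Call:
move_arm(moves=[[[0.04, 0, 0], 0, -1], [[0.07, 0, 0], 0, -1], [[0.07, 0, 0], 0, -1]])

```text
time_s: 18.05
ee_pos: [606.0, -258.2, 250.1]
ee_rot: [149.8, 89.9, -23.8]
force: [-2.1, -0.3, 7.7]
gripper_width: 21.4
```

```bash
python3 st.py
```

```text
[ 606.02 -258.23  250.07] -83.6 18.05 F [-2.07 -0.28  7.68] T [0.065 0.465 0.022] 21.37852349883289
```

Call:
move_arm(moves=[[[0.05, 0, 0], 0, -1], [[0.05, 0, 0], 0, -1], [[0.05, 0, 0], 0, -1]])

```text
time_s: 18.42
ee_pos: [606.0, -258.2, 249.8]
ee_rot: [149.3, 89.9, -24.3]
force: [-2.7, 0.4, 8.9]
gripper_width: 21.9
```

Call:
move_arm(moves=[[[0, 0, 0], 0, -1], [[0, 0, 0], 0, -1], [[0, 0, 0], 0, -1]])

```text
time_s: 18.8
ee_pos: [606.0, -258.2, 249.8]
ee_rot: [147.8, 89.9, -25.8]
force: [-1.1, 0.4, 8.7]
gripper_width: 22.3
```

Call:
move_arm(moves=[[[0, 0, 0], 0, -1], [[0, 0, 0], 0, -1], [[0, 0, 0], 0, -1]])

```text
time_s: 19.18
ee_pos: [606.0, -258.2, 249.8]
ee_rot: [147.9, 89.9, -25.7]
force: [-1.6, 0.4, 9.7]
gripper_width: 22.0
```

```bash
python3 st.py
```

```text
[ 606.04 -258.25  249.81] -83.6 19.175 F [-1.61  0.44  9.66] T [0.077 0.573 0.042] 21.963686114190264
```

Call:
move_arm(moves=[[[0, 0, 0], 0, -1], [[0, 0, 0], 0, -1], [[-0.1, 0, 0], 0, -1], [[-0.2, 0, 0], 0, -1], [[-0.32, 0, 0], 0, -1], [[-0.32, 0, 0], 0, -1], [[-0.32, 0, 0], 0, -1]])

```text
time_s: 20.05
ee_pos: [606.0, -258.0, 251.4]
ee_rot: [-119.6, 90.0, 66.8]
force: [-0.8, -0.2, 2.7]
gripper_width: 21.6
```

```bash
python3 st.py
```

```text
[ 605.98 -258.04  251.36] -83.6 20.05 F [-0.79 -0.23  2.72] T [-0.056  0.025  0.03 ] 21.648172980670676
```

Call:
move_arm(moves=[[[-0.05, 0, 0], 0, -1], [[-0.1, 0, 0], 0, -1], [[-0.1, 0, 0], 0, -1], [[-0.1, 0, 0], 0, -1]], force=10)

```text
time_s: 20.55
ee_pos: [605.9, -257.9, 252.3]
ee_rot: [-55.6, 90.0, 130.8]
force: [1.0, 0.3, -2.1]
gripper_width: 22.2
```

```bash
python3 st.py
```

```text
[ 605.87 -257.93  252.26] -83.59 20.55 F [ 1.04  0.34 -2.06] T [ 0.014 -0.157  0.029] 22.247939954757424
```

Call:
move_arm(moves=[[[0, 0, 0], 0, -0.45], [[0, 0, 0], 0, -0.42], [[0, 0, 0], 0, -0.38], [[0, 0, 0], 0, -0.3], [[0, 0, 0], 0, -0.1], [[0, 0, 0], 0, 0.3], [[0, 0, 0], 0, 0.7], [[0, 0, 0], 0, 1], [[0, 0, 0], 0, 1], [[0, 0, 0], 0, 1], [[0, 0, 0], 0, 1]])

```text
time_s: 21.92
ee_pos: [605.9, -258.1, 252.6]
ee_rot: [88.1, 90.0, -85.5]
force: [0.1, 0.4, -0.1]
gripper_width: 90.7
```

```bash
python3 st.py; python3 - <<'E'
from h import *
im=viewer.grab_frame('wrist')
a=viewer.grab_frame('scene')
cv2.imwrite('pics/w11.png',cv2.resize(im[145:345,200:440,::-1],None,fx=3.3,fy=3,interpolation=cv2.INTER_CUBIC))
cv2.imwrite('pics/a11.png',cv2.resize(a[100:260,130:290,::-1],None,fx=3.7,fy=3.7,interpolation=cv2.INTER_CUBIC))
E
```

```text
[ 605.85 -258.05  252.65] -83.6 21.925 F [ 0.06  0.37 -0.11] T [0.008 0.017 0.02 ] 90.69536638702374
```

View pics/w11.png

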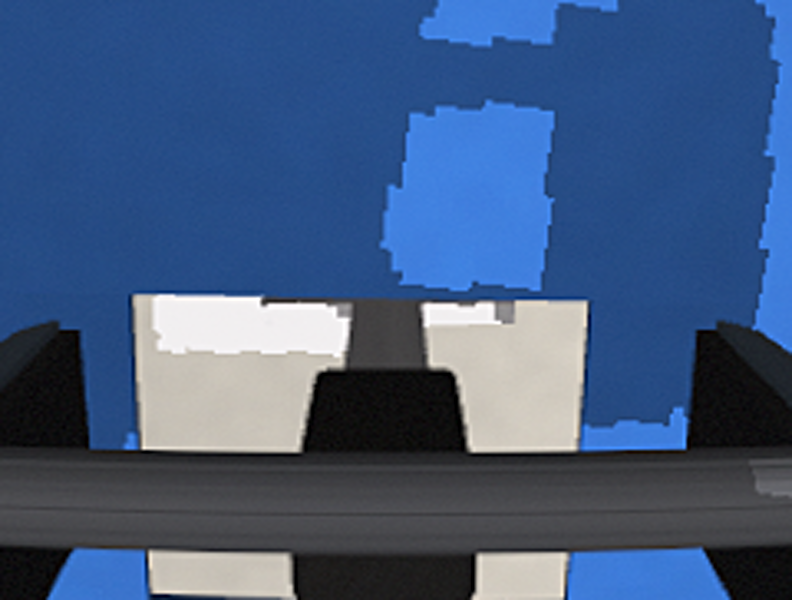

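View pics/a11.png

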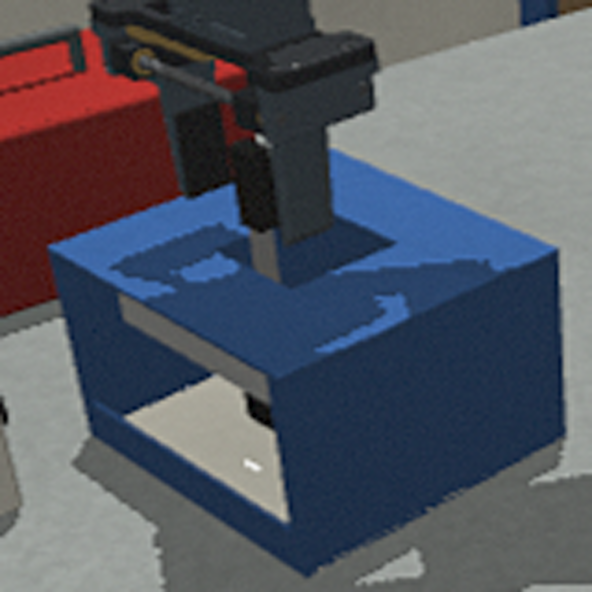

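The gauge hangs on its own with the jaws open: the stem is upright in the opening, and the box shows above the floor at (258,407) in the crop. Retreating straight up.

Call:
move_arm(moves=[[[-0.5, 0, 0], 0, 1], [[-1.5, 0, 0], 0, 1], [[-3, 0, 0], 0, 1], [[-5, 0, 0], 0, 1], [[-7.5, 0, 0], 0, 1], [[-10, 0, 0], 0, 1], [[-12.5, 0, 0], 0, 1], [[-15, 0, 0], 0, 1], [[-16, 0, 0], 0, 1], [[-16, 0, 0], 0, 1], [[-16, 0, 0], 0, 1]])

```text
time_s: 23.4
ee_pos: [605.6, -257.9, 411.5]
ee_rot: [-27.1, 89.9, 159.3]
force: [-0.3, 0.6, -0.3]
gripper_width: 91.3
```

```bash
python3 st.py; python3 - <<'E'
from h import *
im=viewer.grab_frame('wrist')
a=viewer.grab_frame('scene');b=viewer.grab_frame('side')
cv2.imwrite('pics/w12.png',im[:,:,::-1])
g=lambda m,x,y,w,h,s:cv2.resize(m[y:y+h,x:x+w,::-1],None,fx=s,fy=s,interpolation=cv2.INTER_CUBIC)
cv2.imwrite('pics/ab12.png',np.hstack([g(a,140,60,150,200,2.6),g(b,270,40,150,200,2.6)]))
a2=viewer.grab_frame('scene');
for _ in range(6): a2=viewer.grab_frame('scene')
d=cv2.absdiff(a,a2)[120:260,140:290];print('diff',d.mean(),d.max())
for dz in (-27,27):
  for n in ('scene','side'): print(n,dz,proj(n,[605.5,-255.8,192.6+dz]))
E
```

```text
[ 605.62 -257.92  411.55] -83.59 23.4 F [-0.29  0.57 -0.3 ] T [ 0.068  0.073 -0.008] 91.27436166860434
diff 1.8085873015873015 73
scene -27 [200.50430114 160.45829651]
side -27 [313.98070606 132.60557906]
scene 27 [197.26519232 138.44789156]
side 27 [313.7997421  113.67013013]
```

View pics/ab12.png

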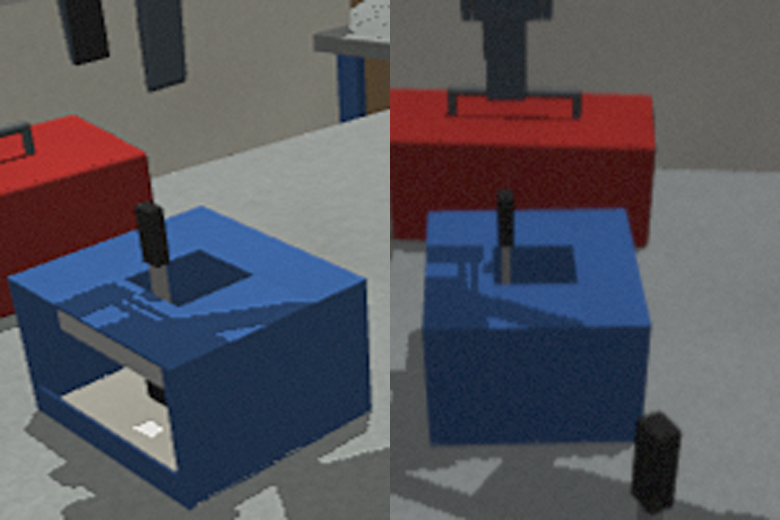

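View pics/w12.png

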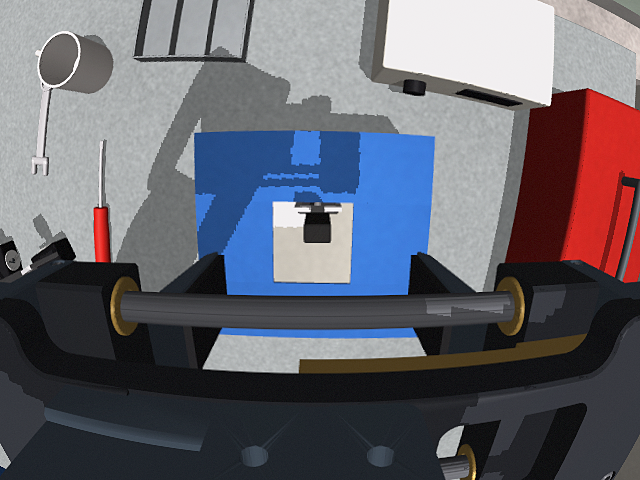

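```bash
python3 - <<'E'
from h import *
G=lambda:np.mean([viewer.grab_frame('scene').astype(float) for _ in range(3)],0)
a=G()
for _ in range(12): viewer.grab_frame('side')
b=G()
d=np.abs(a-b)[130:190,190:215];print('grip region diff',d.mean(),d.max())
im=viewer.grab_frame('wrist');c=cal('wrist')
cv2.imwrite('pics/w13.png',cv2.resize(im[190:290,260:365,::-1],None,fx=5.5,fy=5.5,interpolation=cv2.INTER_CUBIC))
E
python3 st.py
```

```text
grip region diff 1.1285925925925924 9.666666666666668
[ 605.84 -258.    412.66] -83.6 24.85 F [-1.02 -0.36  0.25] T [ 0.009 -0.028 -0.041] 91.45721795156601
```

View pics/w13.png

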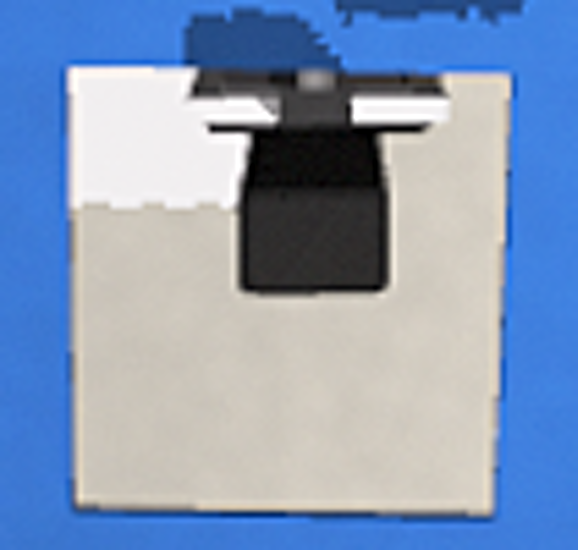

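The gauge hangs still and square to the opening, with the peg (317,78 in the crop) in line with the stem. Handing in.

```bash
python3 -c "
from workcell import env;print(env.job_done())"
```

```text
the job is handed in; nothing more can be done
None
```

The smallest gauge is hanging on the hook inside the cabinet, released, upright and still; I handed the job in at about 25 s. No verdict is reported back.

- **Lowering:** I took it by the grip, jaws across its 22 mm width, and lowered it through the opening's -x half. Wrist-camera measurements put it about 10 mm clear of the frame at the closest. I saw no contact force until it met the hook.
- **Finding the hook:** By sight it was about 5 mm to -y of the opening's centre. By touch, the peg axis came out at a height of about 92.5 mm. Small sideways moves in the notch gave a springy 1.4 N/mm, balanced at world y ≈ -258.7, so the peg was in the V notch.
- **Pressing:** I held about 12.5–13 N on the hook for about 1.1 s, counting the gauge's own weight. The highest reading corresponds to about 13.3 N, under the 20 N limit.
- **After release:** I eased the load off, opened the gripper and backed straight up 160 mm.
- **Last checks:** Two averaged views about 0.8 s apart showed only noise around the grip. The gauge was square to the opening, with the peg in line with its stem. The items I could see in the last views looked as before, but I did not check each one separately.

**Disagreements:**
- The fixed cameras and the wrist camera differed by about 2–3 mm on the opening's y position. I used the gauge and hook positions from the same wrist picture instead.
- While pressing there was a small steady force of 1–2.7 N along the peg. I took it to be friction; it went away on release.

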